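# Pack the ring gauges on the locked carrier and pin them

### The job

Unlock the gauge carrier with its dial (white pointer left to the blue mark, right to the yellow mark, left to the green mark, pausing at each, and leave it there), then slide the yellow guard bar fully back off the spindles. Put every ring gauge flange down on a spindle of its own and pin it there: push an R-clip's straight leg from the front through the cross-hole above the ring until the bent leg has ridden over the shaft and the clip is fully home. A spare clip may stay where it lies.

Things in the scene. Friction and masses are not known exactly. Their poses are not given: they have to be found in the camera images.
- dial (a joint): combination dial at the left (+y) end of the carrier: dark disc 64 mm across with a black bar grip. Value in rad, 0 with the white pointer at the green mark, straight away from the carrier's front; positive is left (anticlockwise from above). Blue mark at +0.698 (40 deg left), yellow mark at -0.698 (40 deg right). Range -1.3 to 1.3; stays where left; friction 0.05 N m
- dial_grip (a point): centre of the dial's bar grip, on the dial's axis; the bar is 56 mm long along this point's x axis (which points along the white pointer line), 13 mm wide and 26 mm high (13 mm above and below this point); the steel disc of 64 mm diameter lies just below the bar
- guard_bar (a joint): yellow guard bar (26 x 262 x 8 mm, underside 76 mm above the bench) that covers the tops of the three spindles; slides level on two rods towards the carrier's back (its +x). Value in m, 0 closed over the spindles, 0.06 fully back; friction 1.5 N
- bar_grip (a point): centre of the black block grip in the middle of the top of the guard bar; block 24 mm long along x (the sliding direction), 13 mm wide along y, 26 mm high (13 mm above and below this point); it moves with the bar. Behind the carrier an equipment shelf on legs overhangs the bench, about 0.27 m up: keep the wrist clear of its front edge when lifting from the bar slid back
- spindle_1_base (a point): foot of the right (-y) spindle, on its axis, at the carrier's deck (14 mm above the bench). Spindles are fixed upright steel shafts 24 mm in diameter, 80 mm apart, domed top 58 mm above the deck. x axis: level, from the carrier's front (robot side) to its back; z up
- spindle_1_hole (a point): centre of the right (-y) spindle's cross-hole, 38 mm above the deck: a square hole 9 x 9 mm right through the shaft, running level along this point's x axis; its mouths are flared sideways. Clips go in from the front, pushed along +x
- spindle_2_base (a point): foot of the middle spindle, on its axis, at the carrier's deck (14 mm above the bench). Spindles are fixed upright steel shafts 24 mm in diameter, 80 mm apart, domed top 58 mm above the deck. x axis: level, from the carrier's front (robot side) to its back; z up
- spindle_2_hole (a point): centre of the middle spindle's cross-hole, 38 mm above the deck: a square hole 9 x 9 mm right through the shaft, running level along this point's x axis; its mouths are flared sideways. Clips go in from the front, pushed along +x
- spindle_3_base (a point): foot of the left (+y) spindle, on its axis, at the carrier's deck (14 mm above the bench). Spindles are fixed upright steel shafts 24 mm in diameter, 80 mm apart, domed top 58 mm above the deck. x axis: level, from the carrier's front (robot side) to its back; z up
- spindle_3_hole (a point): centre of the left (+y) spindle's cross-hole, 38 mm above the deck: a square hole 9 x 9 mm right through the shaft, running level along this point's x axis; its mouths are flared sideways. Clips go in from the front, pushed along +x
- ring_1_center (a point): centre (half-way up) of ring gauge 1, may be absent: a steel ring with a flange 66 mm in diameter and 8 mm thick at the bottom and above it a hub 40 mm in diameter, 30 mm high over all; bore 29 mm right through; 160 g. z axis up along the bore. Stands flange down on the bench at the right. Seated on a spindle its top is 30 mm above the deck, 3.5 mm below the cross-hole
- ring_2_center (a point): centre (half-way up) of ring gauge 2, may be absent: a steel ring with a flange 66 mm in diameter and 8 mm thick at the bottom and above it a hub 40 mm in diameter, 30 mm high over all; bore 29 mm right through; 160 g. z axis up along the bore. Stands flange down on the bench at the right. Seated on a spindle its top is 30 mm above the deck, 3.5 mm below the cross-hole
- ring_3_center (a point): centre (half-way up) of ring gauge 3, may be absent: a steel ring with a flange 66 mm in diameter and 8 mm thick at the bottom and above it a hub 40 mm in diameter, 30 mm high over all; bore 29 mm right through; 160 g. z axis up along the bore. Stands flange down on the bench at the right. Seated on a spindle its top is 30 mm above the deck, 3.5 mm below the cross-hole
- clip_1_grip (a point): centre of the red grip of R-clip 1 (always present, lies flat at the left, grip up; 92 mm, 5 mm wire, 57 g): grip 24 mm long (x), 10 wide (y), 24 high (z), flush with the wire below. Straight leg along +x at y = 0, axis 9.5 mm below this point, tip 80 mm ahead. Eye from 16 mm ahead and sprung bent leg lie on its +y side, level with it, up to 20 mm out
- clip_1_seat (a point): point on the straight leg's axis of R-clip 1, 50 mm ahead of the grip centre along the clip's x and 9.5 mm below it; lies at the centre of the cross-hole when the clip is fully home, the bent leg then hugging the shaft. Pushing home takes about 4 to 8 N, as the bent leg's hump rides over the shaft; short of that it is not secured
- clip_2_grip (a point): centre of the red grip of R-clip 2 (always present, lies flat at the left, grip up; 92 mm, 5 mm wire, 57 g): grip 24 mm long (x), 10 wide (y), 24 high (z), flush with the wire below. Straight leg along +x at y = 0, axis 9.5 mm below this point, tip 80 mm ahead. Eye from 16 mm ahead and sprung bent leg lie on its +y side, level with it, up to 20 mm out
- clip_2_seat (a point): point on the straight leg's axis of R-clip 2, 50 mm ahead of the grip centre along the clip's x and 9.5 mm below it; lies at the centre of the cross-hole when the clip is fully home, the bent leg then hugging the shaft. Pushing home takes about 4 to 8 N, as the bent leg's hump rides over the shaft; short of that it is not secured
- clip_3_grip (a point): centre of the red grip of R-clip 3 (always present, lies flat at the left, grip up; 92 mm, 5 mm wire, 57 g): grip 24 mm long (x), 10 wide (y), 24 high (z), flush with the wire below. Straight leg along +x at y = 0, axis 9.5 mm below this point, tip 80 mm ahead. Eye from 16 mm ahead and sprung bent leg lie on its +y side, level with it, up to 20 mm out
- clip_3_seat (a point): point on the straight leg's axis of R-clip 3, 50 mm ahead of the grip centre along the clip's x and 9.5 mm below it; lies at the centre of the cross-hole when the clip is fully home, the bent leg then hugging the shaft. Pushing home takes about 4 to 8 N, as the bent leg's hump rides over the shaft; short of that it is not secured

How it is judged:
By the outcome, as a careful person would: the job done as asked, in the order asked, and still so for the second after the job is handed in, with the robot touching nothing.
Of ring_1, ring_2, ring_3 only 2 to 3 are there at a start; the rules pass over those that are not, and their reading is None.
At some moment in a run one of ring_1, ring_2, ring_3 may be knocked a few centimetres aside while the robot is not near it.
It also fails if it takes over 210 s, if anything falls off the work surface, if the arm or the gripper's body presses on something with over 40 N, if the wrist force passes 120 N, or if a joint passes its speed limit or range.

### The arm

A 6-joint arm with a two-finger parallel gripper is mounted at the origin on a cart in front of the work surface, level with it; the furniture and walls round the work are solid. World frame = base frame: x ahead of the robot, y to its left, z up, the work surface at z = 0. Lengths are in mm, angles in rad, forces in N, time in s.
With the tool pointing down it reaches from about 275 to 825 mm from the base axis. Payload 4.9 kg.
Tool frame: the origin (TCP) lies at the very end of the fingers, on their centre line; the grasp point (between the pads) lies 19 mm behind it; z points along the fingers, y is the direction in which the jaws open and shut (so a half turn about z gives the same grasp; the last joint's range is limited). The gripper opens to 85 mm and grips with 20 to 120 N. Pads are 22 mm wide; open, the fingers measure 114 mm over their backs; the gripper's body (76 mm by 85 mm) begins 54 mm behind the grasp point. The pads swing forward as they close: fully open they stand 13 mm farther back than shut.
Start: joints at [1.113, 0.326, -0.193, 1.052, 0, 1.437], TCP at [174.989, 521.438, 231.281] pointing down, gripper open.
Joint ranges: [-2.65, 2.65], [-0.97, 1.79], [-1.3, 1.35], [-1.93, 2.1], [-1.47, 1.37], [-3.14, 3.14]. Speed limits (rad/s): [2.57, 2.57, 3.14, 3.14, 3.14, 3.14].

### API

Orientations are given as [roll, pitch, yaw] about the fixed x, y, z axes, in that order (R = Rz(yaw) Ry(pitch) Rx(roll)).
In Python, from bench import bot, solve_ik, imaging gives the robot as it stands. Calls block until the motion is done:
- bot.move_ptp(position, orientation): joint-space move of the TCP to a pose.
- bot.movel(position, rot=None, max_speed=150, threshold=None): straight line of the TCP; rot=None keeps the orientation; max_speed is the mean speed in mm/s. With threshold (N) it stops when the force on the tool has changed by that much, and returns True; else False.
- bot.move_j(angles): joint-space move.
- bot.grip(opening, effort=None): opening from 0.0 (shut) to 1.0 (fully open); effort is the grip in N (None keeps the last); returns when the fingers have stopped.
- bot.dwell(seconds).
- solve_ik(position, orientation): joint angles nearest the present ones, or None.
- bot.get_state(): the state.
- imaging.capture(name): name is "side" or "top" or "wrist"; returns the picture (420x560x3 uint8, blue, green, red); there is no depth.
- imaging.camera_model(name): a dict with "K" (3x3 intrinsics, pixels), "position" and "rotation" of the camera in the world. Camera axes: x right, y up, looking along -z (the intrinsics and any distortion apply to the point x, -y, -z); pixel columns grow to the right and rows downward; lengths in mm; the calibration is good to about 2 mm. A picture is of the moment at which its call begins: read the wrist's pose just before it. camera_model takes no time and is no camera call; for the wrist camera it gives the pose at the moment of the call.
A pose or a line that the arm cannot do raises bot.IKError and nothing moves.
- bot.sign_off(): hands the job in, once; it reports no verdict.
The state is a dict: "t": time; "qpos": joint angles; "joint_velocities": joint speeds; "effort": joint torques, N m; "tcp_pos": TCP position; "orientation": TCP orientation; "contact_force": force on the tool from outside, world axes, zero at the start; "wrist_torque": the same for the moment, N m; "opening": opening from 0.0 (shut) to 1.0 (fully open).
Only numpy, scipy, OpenCV 4.12 (cv2) and the standard library are available. Lean on these libraries where they do the work, as an engineer would, in place of code of your own. Each camera call takes 0.05 s, during which the arm holds its last target. There are 200 camera calls.

## Working session

There is one attempt and no reset: what is moved stays moved. The work goes in short steps, each a Python script; the robot and the scene stay as the last script left them, time stands still between calls to the robot, and variables do not carry over. Pictures are saved under pics/ and viewed, about 12 in all and at most 16, crops included, and the job is handed in when it is done.

```bash
ls; mkdir -p pics; python3 - <<'E'
from bench import bot, solve_ik, imaging
import cv2
for n in ("top","side"):
    im=imaging.capture(n); cv2.imwrite(f"pics/{n}0.png",im)
    c=imaging.camera_model(n); print(n,{k:(v.tolist() if hasattr(v,'tolist') else v) for k,v in c.items()})
c=imaging.camera_model("wrist");print(c); print(bot.get_state())
E
```

```text
pics
top {'K': [[395.8727672208865, 0.0, 278.7527983743598], [0.0, 395.8727672208865, 205.74885086888565], [0.0, 0.0, 1.0]], 'position': [283.56385553457886, -21.90902154756376, 1145.5492310970496], 'rotation': [0.2281033077797383, -0.0008576272738030077, -1.5343914022344523]}
side {'K': [[382.06610990705815, 0.0, 279.5975393113823], [0.0, 382.06610990705815, 214.6126961965514], [0.0, 0.0, 1.0]], 'position': [58.89036091324496, 940.9219785786004, 671.7698023666463], 'rotation': [1.0745120757649704, 0.00949267178877422, -2.702339336673159]}
{'K': array([[302.45933205,   0.        , 275.17804236],
       [  0.        , 302.45933205, 211.35203873],
       [  0.        ,   0.        ,   1.        ]]), 'position': array([110.68102293, 542.10862198, 373.43630532]), 'rotation': array([-2.71764537e-01,  3.32861823e-04,  1.24798675e+00])}
{'t': 0.1, 'qpos': array([ 1.11278513e+00,  3.26915678e-01, -1.93476744e-01,  1.05201173e+00,
       -1.51957053e-05,  1.43663891e+00]), 'joint_velocities': array([-0.00121051, -0.00160295,  0.00254969,  0.00019459,  0.00162499,
       -0.00050621]), 'effort': array([ 7.10858349e-04, -4.44240654e+01,  2.63037837e+01,  7.89896410e-03,
       -1.48764198e-04, -4.52899755e-06]), 'tcp_pos': array([174.7590948 , 520.94266731, 230.55785337]), 'orientation': array([-3.13999724e+00, -1.99996440e-04,  2.81773873e+00]), 'contact_force': array([ 0.57291301, -0.63106364,  0.10725748]), 'wrist_torque': array([ 0.00733283, -0.00420481,  0.04963749]), 'opening': 0.9987703651647479}
```

View pics/top0.png

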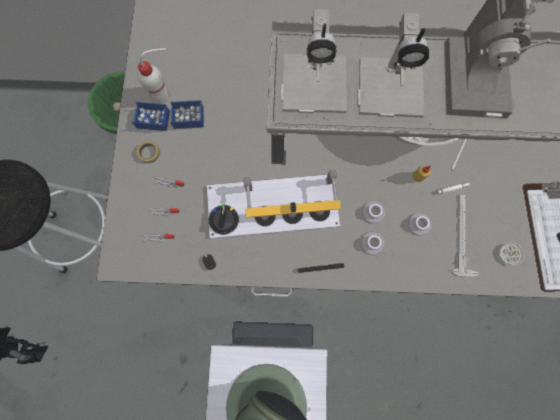

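View pics/side0.png

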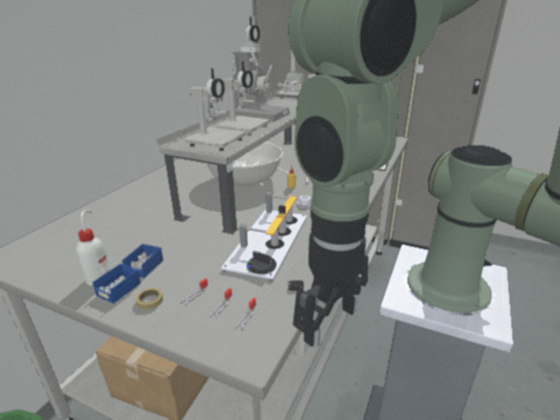

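The top view shows three rings at (374,211), (420,224) and (373,243). The clips' red grips are at (180,183), (174,211) and (170,237), and the dial is at (223,219). The guard bar runs (246,209) to (340,205). The side view agrees, with the shelf behind the carrier. Next I write helpers and take closer looks with the wrist camera.

```bash
cat > h.py <<'E'
from bench import bot, solve_ik, imaging
import numpy as np, cv2
from scipy.spatial.transform import Rotation as Ro
def cam(n):
    c=imaging.camera_model(n); return np.array(c["K"]),np.array(c["position"]),Ro.from_euler('xyz',c["rotation"]).as_matrix()
def ray(c,uv,z):
    K,p,R=c; d=np.linalg.inv(K)@[uv[0],uv[1],1]; d=R@(d*[1,-1,-1]); return p+d*(z-p[2])/d[2]
def proj(c,X):
    K,p,R=c; v=(R.T@(np.array(X,float)-p))*[1,-1,-1]; v=K@v; return v[:2]/v[2]
def down(yaw): return [np.pi,0,yaw]
def blobs(m,amin):
    n,l,s,c=cv2.connectedComponentsWithStats(m.astype(np.uint8)); return [(c[i],s[i],(l==i)) for i in range(1,n) if s[i,4]>=amin]
def hsv(im): 
    h=cv2.cvtColor(im,cv2.COLOR_BGR2HSV).astype(int); return h[...,0],h[...,1],h[...,2]
def red(im): h,s,v=hsv(im); return ((h<8)|(h>172))&(s>140)&(v>80)
def yel(im): h,s,v=hsv(im); return (h>15)&(h<32)&(s>150)&(v>120)
def st():
    s=bot.get_state(); print("t %.1f"%s["t"],"tcp",s["tcp_pos"].round(1),"rpy",s["orientation"].round(3),"F",s["contact_force"].round(1),"op %.3f"%s["opening"]); return s
def snap(name,cam_="wrist"):
    c=cam(cam_); im=imaging.capture(cam_); cv2.imwrite(f"pics/{name}.png",im); return c,im
E
python3 - <<'E'
from h import *
c=cam("top"); im=cv2.imread("pics/top0.png")
print("tcp px",proj(c,[175,521,231]))
for k,m,z in(("red",red(im),24),("yel",yel(im),84)):
    for ce,s,l in blobs(m,12): print(k,ce.round(1),s[4],ray(c,ce,z).round(0), ray(c,s[:2],z)[:2].round(), ray(c,s[:2]+s[2:4],z)[:2].round())
for n,uv,z in(("dial",(223,219),30),("r",(374,211),30),("r",(420,224),30),("r",(373,243),30),("barL",(247,209),84),("barR",(340,205),84),("shelf",(270,130),270),("shelf",(450,130),270)): print(n,ray(c,uv,z).round(0))
# tool->camera transform in wrist
K,p,R=cam("wrist"); s=st(); Rt=Ro.from_euler('xyz',s["orientation"]).as_matrix(); print(Rt.T@(p-s["tcp_pos"]),(Rt.T@R).round(2))
for q in ([450,150],[450,0],[450,-230],[450,300]):
  for yaw in (0,np.pi/2,-np.pi/2,np.pi):
    print(q,round(yaw,2),solve_ik([*q,260],down(yaw)))
E
```

```text
tcp px [ 29.82056004 339.08098465]
red [145.   68.1] 90 [975. 426.  24.] [996. 447.] [955. 404.]
red [425.9 169.1] 17 [ 672. -446.   24.] [ 678. -438.] [ 663. -455.]
red [179.1 182.6] 21 [603. 283.  24.] [608. 292.] [596. 271.]
red [173.6 210. ] 21 [520. 291.  24.] [523. 302.] [515. 278.]
red [169.1 236. ] 24 [444. 296.  24.] [446. 308.] [438. 282.]
yel [317.6 206.2] 336 [ 533. -121.   84.] [545. -61.] [ 516. -182.]
yel [267.5 210.7] 323 [515.  16.  84.] [526.  73.] [499. -46.]
dial [498. 145.  30.]
r [ 537. -289.   30.]
r [ 504. -420.   30.]
r [ 444. -284.   30.]
barL [518.  73.  84.]
barR [ 538. -182.   84.]
shelf [671.  12. 270.]
shelf [ 686. -415.  270.]
t 0.1 tcp [174.8 520.9 230.6] rpy [-3.14  -0.     2.818] F [ 0.6 -0.6  0.1] op 0.999
[  67.51109775   -0.55334765 -142.86425183] [[ 0.    0.96  0.27]
 [ 1.   -0.   -0.  ]
 [-0.    0.27 -0.96]]
[450, 150] 0 [ 0.16595869  0.16653805 -0.32941331  1.07484497  0.         -2.97563397]
[450, 150] 1.57 [ 0.16595869  0.16653805 -0.32941331  1.07484497  0.          1.73675501]
[450, 150] -1.57 [ 0.16595869  0.16653805 -0.32941331  1.074844
[... 487 characters left out ...]
1865227  0.22501875 -0.25572111  1.09005647  0.          2.52294039]
[450, -230] 1.57 [-0.61865227  0.22501875 -0.25572111  1.09005647  0.          0.95214406]
[450, -230] -1.57 [-0.61865227  0.22501875 -0.25572111  1.09005647  0.         -2.18944859]
[450, -230] 3.14 [-0.61865227  0.22501875 -0.25572111  1.09005647  0.         -0.61865227]
[450, 300] 0 [ 0.45149257  0.2917308  -0.16635342  1.11271211  0.         -2.69010008]
[450, 300] 1.57 [ 0.45149257  0.2917308  -0.16635342  1.11271211  0.          2.0222889 ]
[450, 300] -1.57 [ 0.45149257  0.2917308  -0.16635342  1.11271211  0.         -1.11930375]
[450, 300] 3.14 [ 0.45149257  0.2917308  -0.16635342  1.11271211  0.          0.45149257]
```

```bash
python3 - <<'E'
from h import *
bot.move_ptp([470,-300,200],down(np.pi)); c,im=snap("w_r"); 
bot.move_ptp([500,190,200],down(np.pi)); c2,im2=snap("w_l"); st()
np.savez("cams.npz",*c,*c2)
E
```

```text
t 5.0 tcp [500.5 189.1 200. ] rpy [-3.141  0.     3.14 ] F [ 0.3 -0.5 -0.9] op 1.000
```

View pics/w_r.png

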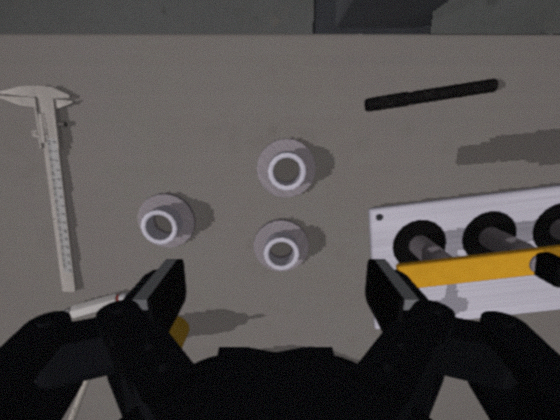

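View pics/w_l.png

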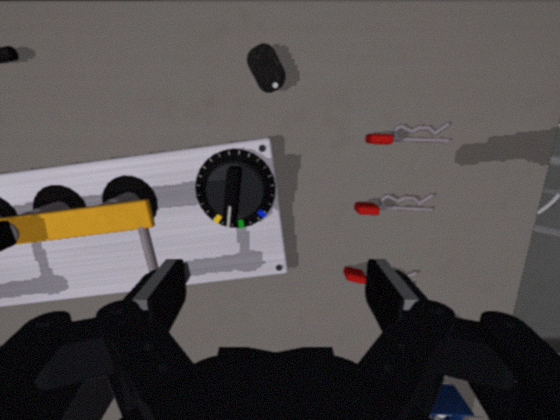

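Wrist right view: ring tops are at (286,171), (160,226) and (281,254). Wrist left view: dial centre is about (235,188), with the pointer tip at (229,216), green mark at (241,223), yellow at (218,218) and blue at (262,214). The red grips are at (379,139), (367,208) and (355,274), with their legs pointing to +y.

```bash
python3 - <<'E'
from h import *
z=np.load("cams.npz"); a=[z[f"arr_{i}"] for i in range(6)]; cr,cl=a[:3],a[3:]
r=cv2.imread("pics/w_r.png"); l=cv2.imread("pics/w_l.png")
# bar ends
for n,c,im in(("R",cr,r),("L",cl,l)):
    for ce,s,m in blobs(yel(im),300):
        ys,xs=np.nonzero(m); q=cv2.boxPoints(cv2.minAreaRect(np.c_[xs,ys].astype(np.float32)))
        print("bar",n,[ray(c,p,84)[:2].round(1).tolist() for p in q])
# rings: bright annulus
h,s,v=hsv(r)
m=((v>185)&(s<40)); m[:,350:]=0; m[265:]=0; m[:, :120]=0
for ce,ss,mm in blobs(cv2.morphologyEx(m.astype(np.uint8),cv2.MORPH_CLOSE,np.ones((3,3))),60):
    ys,xs=np.nonzero(mm); e=cv2.minEnclosingCircle(np.c_[xs,ys].astype(np.float32)); print("ring",e,ce,ray(cr,e[0],30).round(1))
for ce,ss,mm in blobs(red(l),60):
    ys,xs=np.nonzero(mm); print("clip",ce.round(1),ss[4],ray(cl,ce,18).round(1),cv2.minAreaRect(np.c_[xs,ys].astype(np.float32)))
print("tips",ray(cl,(450,140),2.5)[:2],ray(cl,(434,209),2.5)[:2])
# dial disc
h,s,v=hsv(l); d=(v<75); d[:,:185]=0;d[:,285:]=0;d[:140]=0;d[240:]=0
ys,xs=np.nonzero(cv2.morphologyEx(d.astype(np.uint8),cv2.MORPH_OPEN,np.ones((5,5))));(ex,ey),er=cv2.minEnclosingCircle(np.c_[xs,ys].astype(np.float32))
print("disc",ex,ey,er)
for zz in(20,26,32): print(zz,ray(cl,(ex,ey),zz)[:2],ray(cl,(ex+er,ey),zz)[1]-ray(cl,(ex,ey),zz)[1])
for n,p in(("green",(241,223)),("white",(229,216)),("yellow",(218,218)),("blue",(262,214))):
    w=ray(cl,p,26)-ray(cl,(ex,ey),26); print(n,np.arctan2(w[1],w[0]).round(3),np.hypot(*w[:2]).round(1))
for n,p in (("plate front-left",(270,140)),("plate back-left",(285,272))): print(n,ray(cl,p,14)[:2])
for n,p in (("plate front-right",(371,209)),("back-right",(378,328))): print(n,ray(cr,p,14)[:2])
crop=cv2.resize(l[130:290,0:290],None,fx=2.7,fy=2.7,interpolation=cv2.INTER_CUBIC); cv2.imwrite("pics/dialcrop.png",crop)
E
```

```text
bar R [[527.6, -185.8], [508.2, -38.6], [532.2, -29.9], [552.4, -180.4]]
bar L [[509.9, -49.8], [494.0, 77.8], [519.1, 78.0], [535.9, -53.0]]
clip [379.3 138.4] 253 [444.4 297.7  18. ] ((379.5, 138.5), (27.0, 9.0), 0.0)
clip [366.8 209.4] 207 [521.2 290.9  18. ] ((366.33563232421875, 209.06166076660156), (25.17669105529785, 9.892712593078613), 6.009006023406982)
clip [354.2 276.9] 178 [604.3 282.7  18. ] ((353.6274719238281, 276.8541259765625), (24.962350845336914, 10.485252380371094), 25.201122283935547)
tips [446.67844669 380.60823129] [525.06352073 374.11678059]
disc 235.3911590576172 187.7524871826172 40.052425384521484
20 [496.32739155 145.73720428] 43.43682760455687
26 [495.14471211 146.53519865] 42.62952585471149
32 [493.96203267 147.33319301] 41.82222410486614
green 0.12 39.7
white -0.253 32.4
yellow -0.542 39.2
blue 0.766 40.4
plate front-left [446.13975267 183.42266416]
plate back-left [599.91648169 200.60364426]
plate front-right [ 491.59201008 -191.55447022]
back-right [ 647.62604372 -169.0471599 ]
```

View pics/dialcrop.png

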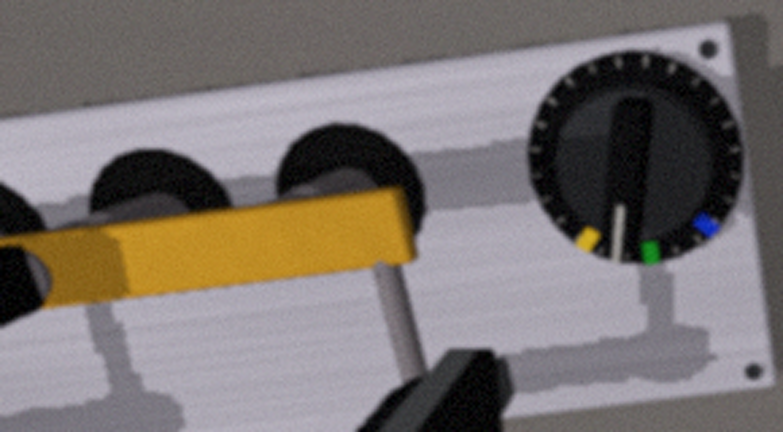

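Carrier yaw comes out at about 0.124 from the plate edge, guard bar and green mark, which all agree. The pointer starts near -0.38. Dial first.

```bash
python3 - <<'E'
from h import *
D=[496,146]; Y=0.124
bot.grip(0.36,40)
bot.move_ptp([*D,110],down(np.pi-0.253)); 
hit=bot.movel([*D,20],max_speed=40,threshold=5); s=st(); print(hit)
z=s["tcp_pos"][2]+8
bot.movel([*D,z],max_speed=40)
bot.grip(0.0,40); s=st()
for a in (0.698,-0.698,0.0):
    bot.movel([*D,z],rot=down(np.pi+Y+a),max_speed=40); bot.dwell(1.0); s=st(); print(a,s["wrist_torque"].round(3))
E
```

```text
t 7.9 tcp [496.  146.   29.5] rpy [-3.141 -0.     2.889] F [-0.7 -0.1  5.7] op 0.360
True
t 8.5 tcp [495.8 145.9  37.5] rpy [-3.141e+00 -2.000e-03  2.889e+00] F [-1.6 -0.6  2.9] op 0.141
t 10.8 tcp [496.4 143.8  37.5] rpy [-3.138e+00 -3.000e-03 -2.320e+00] F [ 0.  -6.8  1.9] op 0.140
0.698 [-1.378  0.015  0.028]
t 13.3 tcp [496.  146.5  37.5] rpy [ 3.141e+00 -1.000e-03  2.568e+00] F [-0.7  4.9  1.8] op 0.142
-0.698 [1.045 0.299 0.025]
t 15.2 tcp [495.7 145.1  37.5] rpy [-3.140e+00 -1.000e-03 -3.019e+00] F [-1.6 -2.   4.9] op 0.141
0.0 [-0.318  0.561 -0.001]
```

```bash
python3 - <<'E'
from h import *
bot.grip(0.36); bot.movel([496,146,130],max_speed=120)
bot.move_ptp([440,60,190],down(np.pi+.124)); c,im=snap("w_d"); st()
print(proj(c,[496,145,30]),proj(c,[523,-53,97]))
for ce,s,m in blobs(yel(im),300):
    ys,xs=np.nonzero(m); q=cv2.boxPoints(cv2.minAreaRect(np.c_[xs,ys].astype(np.float32)))
    print("bar",[ray(c,p,84)[:2].round(1).tolist() for p in q])
E
```

```text
t 17.0 tcp [440.1  60.1 189.4] rpy [ 3.141 -0.    -3.018] F [ 0.2 -0.1 -0.3] op 0.360
[347.20189684 255.15320745] [135.46107107 289.19450157]
bar [[526.1, -179.9], [501.5, 6.9], [527.8, 8.8], [553.1, -182.8]]
bar [[497.8, 38.2], [493.3, 74.0], [518.4, 77.3], [523.0, 40.7]]
```

View pics/w_d.png

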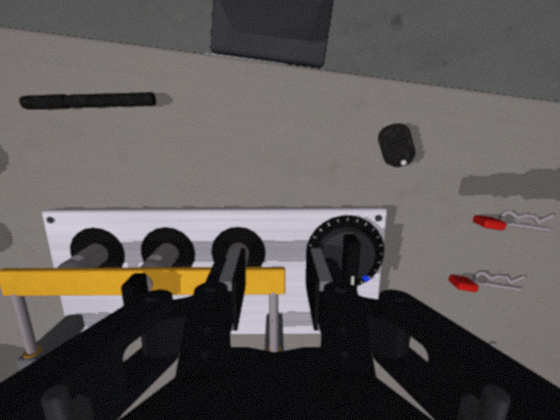

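The carrier lies level in this view, which confirms the yaw, and the white pointer at (352,281) points straight back, towards green. Now the bar.

```bash
python3 - <<'E'
from h import *
Y=.124; d=np.array([np.cos(Y),np.sin(Y),0]); B=np.array([522.7,-52.8,90.]); R=down(np.pi+Y)
bot.move_ptp(B+[0,0,50],R); print(bot.movel(B,max_speed=60,threshold=6)); st()
bot.grip(0.0,30); st()
print(bot.movel(B+66*d,max_speed=40,threshold=10)); s=st(); print((s["tcp_pos"]-B)@d)
bot.grip(0.36); bot.movel(s["tcp_pos"]+[0,0,40],max_speed=100)
bot.movel([430,-60,150],max_speed=200); c,im=snap("w_s"); st()
for ce,s,m in blobs(yel(im),150): print(ce,s)
for p in ([532.6,-132.2,72],[522.7,-52.8,72],[512.8,26.6,72]): print(proj(c,p).round(1))
np.savez("cs.npz",*c)
E
```

```text
False
t 18.6 tcp [523.  -52.9  90.3] rpy [-3.141  0.    -3.018] F [ 0.2 -0.4  0.6] op 0.359
t 18.9 tcp [523.2 -53.   90.5] rpy [-3.141e+00  1.000e-03 -3.017e+00] F [ 1.  -0.3  2.8] op 0.142
True
t 20.3 tcp [582.6 -45.3  90.5] rpy [-3.141e+00 -2.000e-03 -3.017e+00] F [-1.4 -0.6  5.2] op 0.145
60.321361024151436
t 22.1 tcp [431.2 -60.2 150. ] rpy [-3.141e+00 -1.000e-03 -3.017e+00] F [ 0.6 -0.1  0.6] op 0.363
[399.38225256 390.14334471] [382 379  36  26 293]
[150.8372093  390.34496124] [134 380  34  25 258]
[176.2 322.8]
[270.9 322.9]
[365.5 323. ]
```

View pics/w_s.png

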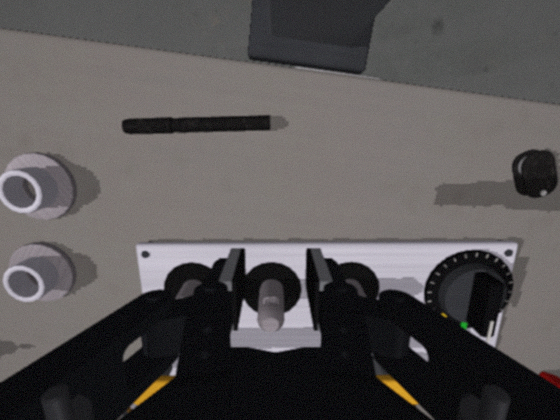

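The bar went back 60.3 mm to its stop. The middle spindle's top at (271,321) matches the prediction of (270.9,322.9). The pointer on the raised grip looks shifted right of the green mark at (464,325), which is parallax. I'll check that from straight above later. Next is a close look at a ring.

```bash
python3 - <<'E'
from h import *
z=np.load("cams.npz"); cr=[z[f"arr_{i}"] for i in range(3)]
for p in ((288,172),(159,227),(281,254)): print(ray(cr,p,30).round(1))
r=ray(cr,(281,254),30)
bot.grip(0.8,40)
bot.move_ptp([r[0],r[1],130],down(np.pi)); c,im=snap("ring_a"); st(); np.savez("cra.npz",*c)
print(proj(c,[r[0],r[1],30]))
h,s,v=hsv(im); print(np.percentile(v,[5,25,50,75,90,95,99]))
g=cv2.cvtColor(im,cv2.COLOR_BGR2GRAY)
print(cv2.HoughCircles(cv2.medianBlur(g,3),cv2.HOUGH_GRADIENT,1,15,param1=100,param2=25,minRadius=12,maxRadius=60))
E
```

```text
[ 447.7 -286.4   30. ]
[ 508.  -426.1   30. ]
[ 539.6 -292.9   30. ]
t 23.6 tcp [ 539.2 -291.3  130.1] rpy [ 3.141e+00 -1.000e-03 -3.140e+00] F [ 0.3 -0.  -0.4] op 0.800
[273.86598021 211.9942792 ]
[  9.  58. 107. 112. 130. 174. 186.]
[[[281.5  94.5  40.7]
  [460.5 205.5  38.3]
  [274.5 211.5  22.5]
  [119.5 172.5  38.3]
  [103.5 170.5  20.3]
  [551.5 192.5  15.6]]]
```

View pics/ring_a.png

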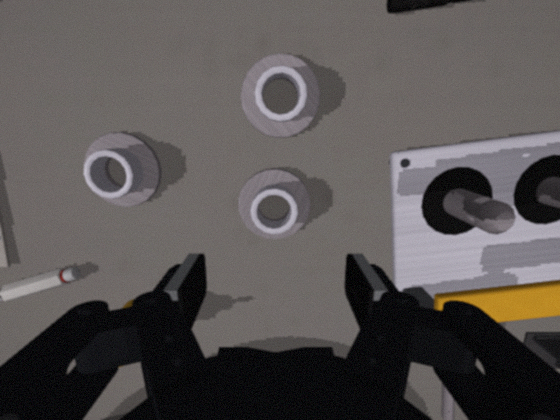

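Hough finds the hub at (274.5,211.5), within 1 mm of the prediction. The other rings are at about (281,94) and (107,173). Picking this one now.

```bash
cat >> h.py <<'E'
Y=.124; SP={1:[532.6,-132.2],2:[522.7,-52.8],3:[512.8,26.6]}
def findring(p,z=130):
    "go above predicted ring xy, correct from one look; returns xy or None"
    bot.move_ptp([*p,z],down(np.pi)); c=cam("wrist"); im=imaging.capture("wrist")
    cc=cv2.HoughCircles(cv2.medianBlur(cv2.cvtColor(im,cv2.COLOR_BGR2GRAY),3),cv2.HOUGH_GRADIENT,1,15,param1=100,param2=22,minRadius=18,maxRadius=27)
    cand=[] if cc is None else [ray(c,k[:2],30)[:2] for k in cc[0]]
    print("ring candidates",[q.round(1).tolist() for q in cand])
    cand=[q for q in cand if np.hypot(*(q-p))<45]
    return min(cand,key=lambda q:np.hypot(*(q-p))) if cand else None
def pickring(p):
    bot.grip(0.8,50); bot.movel([*p,130],rot=down(np.pi),max_speed=150); bot.movel([*p,60],max_speed=150)
    print("low hit",bot.movel([*p,13],max_speed=60,threshold=6)); s=st()
    bot.grip(0.0,50); s=st(); bot.movel([*p,115],max_speed=150); st()
def placering(k):
    R=down(np.pi+Y); bot.move_ptp([*SP[k],115],R); bot.movel([*SP[k],80],max_speed=120)
    print("seat hit",bot.movel([*SP[k],20],max_speed=50,threshold=5)); return st()
def release(k):
    bot.grip(0.65); bot.movel([*SP[k],125],max_speed=150)
E
python3 - <<'E'
from h import *
pickring([540.2,-292.3]); placering(3)
E
```

```text
low hit False
t 25.7 tcp [ 540.4 -292.4   13.2] rpy [-3.141  0.     3.142] F [0.3 0.3 0.3] op 0.798
t 26.0 tcp [ 540.6 -292.7   14. ] rpy [-3.141e+00  1.000e-03 -3.142e+00] F [-1.3  0.1  6. ] op 0.465
t 26.9 tcp [ 539.5 -291.8  114. ] rpy [ 3.141e+00 -1.000e-03  3.142e+00] F [-0.4  0.3 -1.9] op 0.467
seat hit True
t 29.4 tcp [512.7  26.4  30.1] rpy [-3.141e+00 -1.000e-03 -3.018e+00] F [ 0.5 -1.   1.8] op 0.452
```

```bash
python3 - <<'E'
from h import *
release(3)
bot.grip(0.8)
p=findring([447.7,-286.4]); print(p)
c,im=snap("ring_b"); 
if p is not None: pickring(p); placering(2)
E
```

```text
ring candidates [[447.3, -287.9], [504.3, -424.7]]
[ 447.29644731 -287.93444616]
low hit False
t 34.1 tcp [ 447.5 -288.1   13.1] rpy [-3.141  0.     3.142] F [-0.3 -0.6 -0.7] op 0.797
t 34.5 tcp [ 447.7 -288.1   13.8] rpy [-3.141e+00  1.000e-03  3.142e+00] F [-1.2  1.2  5.9] op 0.447
t 35.4 tcp [ 446.7 -287.4  114.1] rpy [ 3.141e+00 -1.000e-03 -3.142e+00] F [-1.1 -0.3 -2.4] op 0.450
seat hit True
t 37.7 tcp [522.2 -52.7  27.8] rpy [ 3.141e+00 -1.000e-03 -3.018e+00] F [-0.3  0.3  6.8] op 0.452
```

```bash
python3 - <<'E'
from h import *
release(2)
bot.grip(0.8)
bot.movel([415,-10,150],max_speed=250); c,im=snap("chk"); st()
for k in (2,3): print(k,"hub top",proj(c,[*SP[k],44]).round(1),"spindle top",proj(c,[*SP[k],72]).round(1),"flange",proj(c,[*SP[k],14]).round(1))
E
```

```text
t 39.8 tcp [416.7 -10.5 150.3] rpy [ 3.141e+00 -1.000e-03 -3.018e+00] F [ 0.7 -0.3  0.5] op 0.801
2 hub top [216.8 312. ] spindle top [210.7 331.3] flange [222.1 295. ]
3 hub top [301.6 312. ] spindle top [304.4 331.3] flange [299.1 295. ]
```

View pics/chk.png

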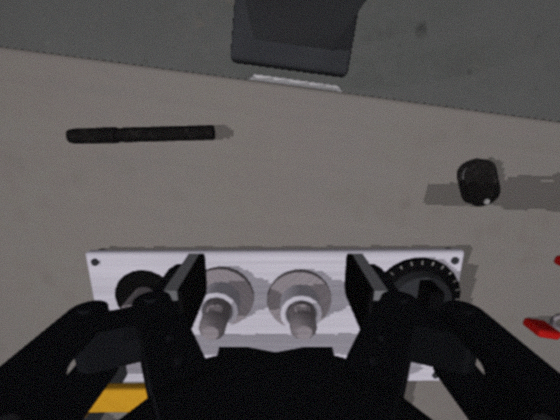

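Both rings sit flat on spindles 2 and 3, with flanges near (222,295) and (299,295) as predicted. Now the third ring, then a look at the clips.

```bash
python3 - <<'E'
from h import *
p=findring([505.5,-425]); print(p)
if p is not None:
    pickring(p); s=placering(1)
    if s["tcp_pos"][2]<33:
        release(1); bot.grip(0.6)
        bot.move_ptp([470,225,150],down(np.pi)); c,im=snap("clips"); st(); np.savez("cc.npz",*c)
        for ce,s,m in blobs(red(im),80):
            ys,xs=np.nonzero(m); print(ce,s[4],ray(c,ce,18)[:2].round(1),cv2.minAreaRect(np.c_[xs,ys].astype(np.float32)))
E
```

```text
ring candidates [[506.2, -427.0]]
[ 506.19493397 -426.97806163]
low hit False
t 43.4 tcp [ 506.4 -427.2   13.2] rpy [-3.141  0.    -3.142] F [0.4 0.9 0.8] op 0.798
t 43.8 tcp [ 506.5 -427.2   14. ] rpy [-3.141e+00  1.000e-03 -3.142e+00] F [-0.4  1.2  5.4] op 0.466
t 44.6 tcp [ 505.6 -426.4  113.9] rpy [ 3.140e+00 -1.000e-03  3.142e+00] F [ 0.2  0.  -1.4] op 0.468
seat hit True
t 47.2 tcp [ 532.1 -132.    28. ] rpy [ 3.141e+00 -1.000e-03 -3.018e+00] F [-0.8  0.4  5.4] op 0.468
t 49.9 tcp [470.6 224.1 149.9] rpy [-3.141  0.     3.14 ] F [-0.3  0.8 -0.8] op 0.596
[356.33233533 174.00299401] 334 [444.2 297.9] ((356.5, 174.0), (12.0, 29.0), 90.0)
[345.85648148 250.2962963 ] 216 [519.1 293.1] ((344.0, 250.5), (15.0, 26.0), 90.0)
[328.52272727 324.1       ] 220 [602.8 280.1] ((328.2500305175781, 324.7500305175781), (26.870054244995117, 13.435027122497559), 45.0)
```

View pics/clips.png

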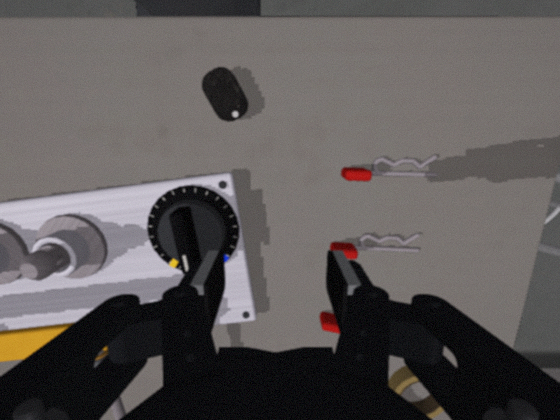

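Clips seen at grips (356,174), (344,250) and (328,324). The pointer reading is ambiguous here because of parallax, so I'm looking along the dial's own plane, straight from the front.

```bash
python3 - <<'E'
from h import *
d=np.array([np.cos(Y),np.sin(Y)]); q=np.array([496,144.5])-15*d
bot.grip(0.8)
bot.move_ptp([*q,150],down(np.pi+Y)); c,im=snap("dial2"); st(); np.savez("cd2.npz",*c)
u,v=proj(c,[496,144.5,20]).astype(int); print(u,v)
cv2.imwrite("pics/dial2c.png",cv2.resize(im[v-70:v+80,u-90:u+90],None,fx=4,fy=4,interpolation=cv2.INTER_CUBIC))
E
```

```text
t 50.7 tcp [481.2 142.5 150.1] rpy [ 3.141  0.    -3.019] F [ 0.3 -0.5  0.2] op 0.803
276 217
```

View pics/dial2c.png

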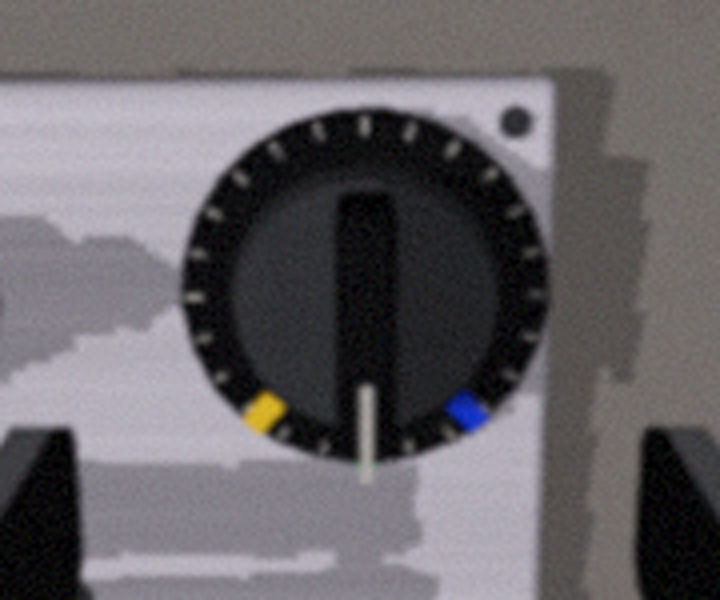

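The white line lies exactly over the green mark, midway between yellow (265,412) and blue (466,412), so the dial is set. Now clip A.

```bash
cat >> h.py <<'E'
def findclip(p,psi,name=None,z=115):
    "look from above with jaws across the grip; returns refined xy and yaw"
    bot.move_ptp([*p,z],down(psi+np.pi)); c=cam("wrist"); im=imaging.capture("wrist")
    if name: cv2.imwrite(f"pics/{name}.png",im)
    b=[(k,m) for ce,k,m in blobs(red(im),100) if np.hypot(*(ray(c,ce,20)[:2]-p))<35]
    ys,xs=np.nonzero(max(b,key=lambda t:t[0][4])[1])
    W=np.array([ray(c,q,24)[:2] for q in zip(xs,ys)])
    (cx,cy),(w,h),a=cv2.minAreaRect(W.astype(np.float32)); a=np.radians(a)+(np.pi/2 if h>w else 0)
    yaw=psi+(a-psi+np.pi/2)%np.pi-np.pi/2
    e=np.array([np.cos(yaw),np.sin(yaw)]); n=np.array([-e[1],e[0]])
    far=np.percentile(W@e,99.5); lat=np.median(W@n); q=e*(far-12)+n*lat
    print("clip rect",w,h,"yaw",yaw,"xy",q); return q,yaw
def pickclip(q,yaw):
    bot.grip(0.36,80); bot.movel([*q,60],rot=down(yaw+np.pi),max_speed=120)
    print("low hit",bot.movel([*q,2.5],max_speed=50,threshold=6)); st()
    bot.grip(0.0,80); s=st(); z=s["tcp_pos"][2]
    bot.movel([*q,130],max_speed=150); return z
def preinsert(k,z,back=130):
    d=np.array([np.cos(Y),np.sin(Y)]); p=np.array(SP[k])-back*d
    bot.move_ptp([*p,130],down(np.pi+Y)); bot.movel([*p,z],max_speed=100); return st()
E
python3 - <<'E'
from h import *
q,yaw=findclip([444.3,297.8],1.54,"clipA")
if abs(yaw-1.54)<.3:
    z=pickclip(q,yaw); print("zg",z); s=preinsert(3,z+49.5); c,im=snap("pre3")
    print("hole front",proj(c,[*(np.array(SP[3])-12*np.array([np.cos(Y),np.sin(Y)])),52]),"tip",proj(c,[*(s["tcp_pos"][:2]+80*np.array([np.cos(Y),np.sin(Y)])),52]))
E
```

```text
clip rect 25.902938842773438 9.725422859191895 yaw 1.5411946254883935 xy [444.58513259 297.09003168]
low hit False
t 54.1 tcp [444.9 297.2   2.8] rpy [-3.141  0.    -1.6  ] F [ 0.  -0.2  0.5] op 0.362
t 54.4 tcp [444.9 297.3   3. ] rpy [-3.141  0.    -1.6  ] F [-0.9 -0.3  4.3] op 0.097
zg 3.0329170286461475
t 57.5 tcp [384.2  10.7  52.8] rpy [-3.141  0.    -3.017] F [-0.1 -1.2 -0.4] op 0.102
hole front [275.52091503 435.98797066] tip [275.79217813 387.32143403]
```

View pics/pre3.png

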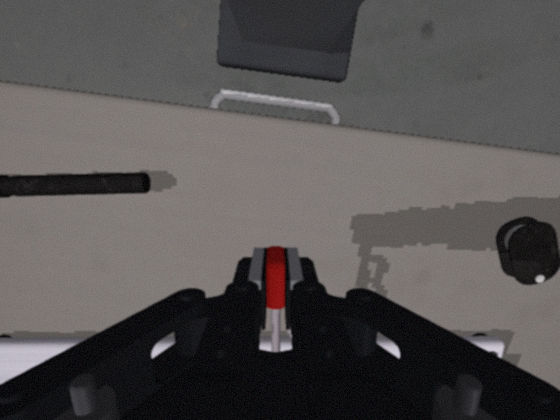

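The clip is held straight, with the red grip at (276,280) and the leg in line. Inserting in stages.

```bash
cat >> h.py <<'E'
def insert(k,z):
    d=np.array([np.cos(Y),np.sin(Y)]); S=np.array(SP[k]); P=lambda b:[*(S-b*d),z]
    f=lambda n:(lambda s:print(n,"back %.1f lat %.1f"%((S-s["tcp_pos"][:2])@d,(s["tcp_pos"][:2]-S)@[-d[1],d[0]])))(st())
    if bot.movel(P(84),max_speed=40,threshold=3.5): f("EARLY"); return False
    f("entered")
    for b in (72,66,62,58,54,50): 
        h=bot.movel(P(b),max_speed=25,threshold=25); f("b%d %s"%(b,h))
    return True
E
python3 - <<'E'
from h import *
print(insert(3,52.5))
E
```

```text
t 58.8 tcp [429.1  16.2  52.5] rpy [ 3.142 -0.    -3.018] F [-0.1  0.  -1.2] op 0.098
entered back 84.4 lat 0.1
t 59.5 tcp [440.1  18.   52. ] rpy [ 3.141e+00 -2.000e-03 -3.017e+00] F [-4.3  1.2  0.2] op 0.095
b72 False back 73.2 lat 0.5
t 59.9 tcp [448.6  19.4  52.8] rpy [ 3.139e+00  3.000e-03 -3.016e+00] F [-0.8  5.1 -1.3] op 0.093
b66 False back 64.6 lat 0.8
t 60.2 tcp [453.9  19.9  53.1] rpy [ 3.14   0.005 -3.017] F [ 2.3  5.6 -2.9] op 0.095
b62 False back 59.3 lat 0.6
t 60.5 tcp [457.7  19.7  53. ] rpy [ 3.141  0.004 -3.017] F [ 3.   3.9 -2.7] op 0.098
b58 False back 55.6 lat -0.0
t 60.8 tcp [460.6  19.7  52.8] rpy [-3.141e+00  2.000e-03 -3.018e+00] F [ 3.1  3.6 -2.6] op 0.095
b54 False back 52.6 lat -0.4
t 61.1 tcp [462.8  20.4  52.3] rpy [-3.142e+00 -1.000e-03 -3.018e+00] F [-0.8  1.5 -1. ] op 0.095
b50 False back 50.4 lat 0.0
True
```

The bent leg rode over and snapped home: the force reversed, then settled near zero at 50.4 mm. I'll nudge it, release it and do clip B on spindle 2.

```bash
cat >> h.py <<'E'
def finish(k,z):
    d=np.array([np.cos(Y),np.sin(Y)]); S=np.array(SP[k])
    print("nudge",bot.movel([*(S-48.5*d),z],max_speed=15,threshold=6)); s=st(); print("back %.1f"%((S-s["tcp_pos"][:2])@d))
    bot.grip(0.3); s=st(); p=s["tcp_pos"]; bot.movel([p[0],p[1],135],max_speed=120)
def doclip(p,psi,k,name):
    q,yaw=findclip(p,psi,name)
    if abs(yaw-psi)>.35: return print("yaw odd")
    z=pickclip(q,yaw)+49.5; preinsert(k,z)
    if insert(k,z): finish(k,z); return True
E
python3 - <<'E'
from h import *
finish(3,52.5)
print(doclip([520,291.5],1.51,2,"clipB"))
E
```

```text
nudge False
t 61.3 tcp [463.5  20.7  52.1] rpy [ 3.141e+00 -2.000e-03 -3.018e+00] F [-3.3  3.  -1.6] op 0.099
back 49.6
t 61.6 tcp [465.8  20.1  52.9] rpy [-3.140e+00  2.000e-03 -3.018e+00] F [-0.6  0.  -0.4] op 0.296
clip rect 25.8748836517334 9.713207244873047 yaw 1.50927091402745 xy [520.81103383 289.964395  ]
low hit False
t 65.8 tcp [521.2 290.1   2.9] rpy [-3.141  0.    -1.632] F [-0.  -0.2 -0.4] op 0.357
t 66.1 tcp [521.2 290.1   3.1] rpy [-3.141  0.    -1.632] F [-0.6 -0.1  3.5] op 0.100
t 69.4 tcp [394.1 -68.9  52.9] rpy [-3.141  0.    -3.017] F [-0.4 -0.1 -0.2] op 0.095
t 70.7 tcp [439.  -63.2  52.5] rpy [ 3.141 -0.    -3.018] F [-0.4 -0.1 -0.6] op 0.092
entered back 84.3 lat 0.1
t 71.3 tcp [450.2 -61.2  52.1] rpy [ 3.141e+00 -2.000e-03 -3.017e+00] F [-3.8  0.8 -0.8] op 0.092
b72 False back 73.0 lat 0.6
t 71.7 tcp [457.9 -60.2  52.7] rpy [ 3.140e+00  2.000e-03 -3.017e+00] F [-1.   5.1  0.9] op 0.099
b66 False back 65.2 lat 0.7
t 72.0 tcp [462.8 -59.7  53. ] rpy [ 3.14   0.004 -3.017] F [0.6 6.1 1.1] op 0.097
b62 False back 60.3 lat 0.5
t 72.4 tcp [467.5 -59.8  53.2] rpy [ 3.141  0.005 -3.017] F [ 3.   4.9 -0.9] op 0.096
b58 False back 55.6 lat -0.1
t 72.7 tcp [470.7 -59.8  53. ] rpy [-3.141e+00  3.000e-03 -3.018e+00] F [ 3.1  3.2 -1.2] op 0.098
b54 False back 52.5 lat -0.5
t 73.0 tcp [472.8 -59.   52.4] rpy [-3.142e+00 -1.000e-03 -3.018e+00] F [-0.8  2.2 -0.2] op 0.095
b50 False back 50.3 lat -0.0
nudge False
t 73.2 tcp [473.6 -58.7  52.2] rpy [ 3.141e+00 -2.000e-03 -3.018e+00] F [-2.4  2.2 -0.5] op 0.098
back 49.5
t 73.5 tcp [475.6 -59.4  53. ] rpy [-3.140e+00  2.000e-03 -3.018e+00] F [ 0.2  0.4 -0. ] op 0.297
True
```

Same signature. Now clip C onto spindle 1. Its yaw is less sure, so I'll measure it first.

```bash
python3 - <<'E'
from h import *
q,yaw=findclip([603,281.5],1.4,"clipC"); q,yaw=findclip(q,yaw,"clipC2")
E
```

```text
clip rect 26.901687622070312 9.704870223999023 yaw 1.3936536368852406 xy [603.87051057 282.39889349]
clip rect 26.94831657409668 9.840132713317871 yaw 1.3312923910096726 xy [603.81437741 282.41171634]
```

View pics/clipC2.png

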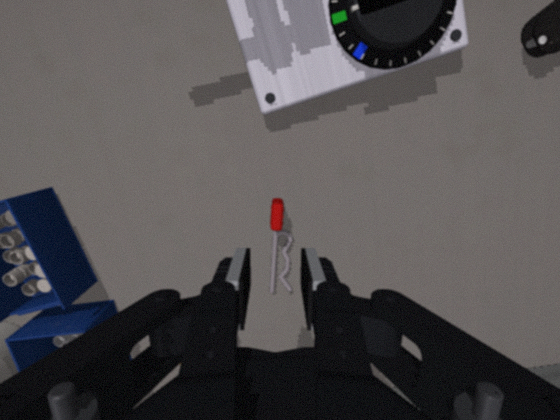

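Clip C's grip is at (277,214) and its leg tip at (272,292), so yaw 1.33 is confirmed.

```bash
python3 - <<'E'
from h import *
z=pickclip([603.8,282.4],1.331)+49.5; preinsert(1,z)
if insert(1,z): finish(1,z)
d=np.array([np.cos(Y),np.sin(Y)]); bot.grip(0.8)
p=np.array(SP[2])-125*d; bot.move_ptp([*p,150],down(np.pi+Y)); c,im=snap("fin"); st()
bot.move_ptp([300,300,300],down(np.pi)); snap("fin_top","top"); c2,im2=snap("fin_side","side"); st()
for k in SP: print(k,"red grip expected",proj(c,[*(np.array(SP[k])-50*d),73]).round(0), "top view",proj(cam("top"),[*(np.array(SP[k])-50*d),68]).round(0))
E
```

```text
low hit False
t 78.2 tcp [604.1 282.5   2.9] rpy [-3.141  0.    -1.811] F [-1.4 -0.1 -0.7] op 0.355
t 78.5 tcp [604.2 282.5   3.1] rpy [-3.141  0.    -1.811] F [-1.  -0.4  3.4] op 0.098
t 82.2 tcp [ 404.1 -148.4   53. ] rpy [-3.141e+00  1.000e-03 -3.017e+00] F [-0.8 -0.8 -0.1] op 0.098
t 83.5 tcp [ 449.  -142.6   52.6] rpy [ 3.141 -0.    -3.018] F [-0.4  0.7  0. ] op 0.101
entered back 84.3 lat 0.1
t 84.1 tcp [ 460.3 -140.6   52.2] rpy [ 3.141e+00 -2.000e-03 -3.017e+00] F [-3.7  1.2 -0.7] op 0.097
b72 False back 72.8 lat 0.7
t 84.5 tcp [ 468.  -139.5   52.7] rpy [ 3.140e+00  2.000e-03 -3.016e+00] F [-2.   4.7 -0.3] op 0.102
b66 False back 65.0 lat 0.8
t 84.8 tcp [ 472.8 -139.    53. ] rpy [ 3.14   0.004 -3.016] F [ 1.6  5.1 -0.8] op 0.091
b62 False back 60.1 lat 0.6
t 85.1 tcp [ 477.3 -139.    53.1] rpy [ 3.141  0.005 -3.017] F [ 3.3  5.7 -3.7] op 0.093
b58 False back 55.8 lat 0.1
t 85.5 tcp [ 480.6 -139.2   53. ] rpy [-3.141e+00  3.000e-03 -3.017e+00] F [ 2.3  3.5 -2.5] op 0.094
b54 False back 52.5 lat -0.5
t 85.8 tcp [ 482.9 -138.5   52.6] rpy [-3.141 -0.    -3.018] F [ 0.1  2.  -1.1] op 0.098
b50 False back 50.1 lat -0.1
nudge False
t 86.0 tcp [ 483.7 -138.1   52.4] rpy [ 3.141e+00 -1.000e-03 -3.018e+00] F [-2.8  2.6 -0.6] op 0.098
back 49.2
t 86.3 tcp [ 485.3 -138.9   53. ] rpy [-3.140e+00  1.000e-03 -3.018e+00] F [-0.3  0.   0.6] op 0.299
t 88.2 tcp [399.6 -68.6 150.5] rpy [-3.140e+00  2.000e-03 -3.017e+00] F [ 0.3 -0.4 -0.3] op 0.800
t 89.8 tcp [300.5 299.3 299.5] rpy [-3.141e+00 -1.000e-03  3.140e+00] F [-0.2  0.5 -0.7] op 0.799
1 red grip expected [179. 305.] top view [323. 225.]
2 red grip expected [275. 305.] top view [294. 228.]
3 red grip expected [372. 306.] top view [265. 230.]
```

View pics/fin.png

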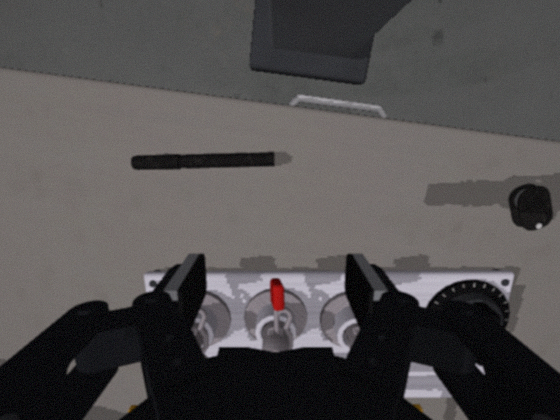

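```bash
python3 - <<'E'
from h import *
d=np.array([np.cos(Y),np.sin(Y)]); n=np.array([-d[1],d[0]])
p=np.array(SP[2])+[0,0]; bot.move_ptp([*p,190],down(np.pi+Y)); c,im=snap("fin2"); st()
for ce,s,m in blobs(red(im),80):
    ys,xs=np.nonzero(m); W=np.array([ray(c,q,73.5)[:2] for q in zip(xs,ys)])-SP[2]
    print("grip along",np.percentile(W@d,[1,99]).round(1),"lat",np.median(W@n).round(1))
for ce,s,m in blobs(yel(im),300):
    ys,xs=np.nonzero(m); W=np.array([ray(c,q,84)[:2] for q in zip(xs,ys)])-SP[2]; print("bar front",np.percentile(W@d,[1,99]).round(1))
cv2.imwrite("pics/fin2c.png",cv2.resize(im[110:310,130:420],None,fx=2.7,fy=2.7,interpolation=cv2.INTER_CUBIC))
E
```

```text
t 91.5 tcp [522.7 -51.8 190.4] rpy [ 3.141e+00  1.000e-03 -3.016e+00] F [-0.5  0.1 -0.8] op 0.806
grip along [-61.8 -40.2] lat -74.3
grip along [-61.9 -39.7] lat 1.0
grip along [-62.1 -39.8] lat 76.7
bar front [48.1 73.2]
bar front [48. 72.]
bar front [49.2 73.3]
```

View pics/fin2c.png

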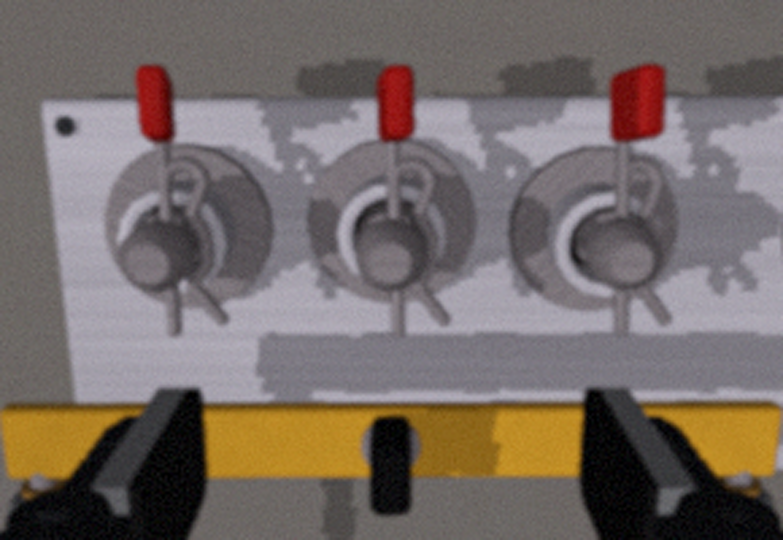

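All three rings are seated. The straight legs show behind the shafts at (174,332), (398,332) and (621,332), and the bent legs hug them. Handing in.

```bash
python3 - <<'E'
from h import *
bot.movel([440,-62,190],max_speed=150); st(); bot.sign_off()
E
```

```text
t 92.2 tcp [441.1 -62.  190.5] rpy [-3.141e+00  2.000e-03 -3.017e+00] F [1.4 0.3 0.2] op 0.801
the job is handed in; nothing more can be done
```

The job is done and handed in at 92 s of the 210 s allowed. `sign_off` gives no verdict, so the checks below are my own.

- **Dial:** I turned it left to blue, right to yellow and left to green, pausing 1 s at each mark. A later look from straight in front showed the white pointer over the green mark, midway between the blue and yellow ones.
- **Guard bar:** It slid back 60.3 mm to its stop. In the last picture it was still fully back.
- **Rings:** All three were there, and each is seated flange down on its own spindle. Ring 3's spindle (+y) made contact about 2 mm higher than the other two, but the pictures showed that ring flat and in line with the others. No ring had been moved when I went to pick it up.
- **Clips:** Each clip gave the same force pattern: a push, a snap over the shaft, then nearly zero at about 50 mm. The final picture shows each straight leg through and out the back, with the bent leg hugging the shaft.
- **Small differences:** The grips measured about 51 mm in front of the spindle axes, against the nominal 50 mm. That is within the roughly 2 mm calibration error. The clip on the +y spindle may be rolled slightly.

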